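Set out the round soaps

TASK

Set out the three round soaps, each flat in the middle of the place of its own colour: the white one in the white ceramic soap rest, the orange one on the orange silicone pad and the turquoise one on the turquoise pail lid. The turquoise one sits in the far cup of the spinning drying rack: before you lift it, turn the rack by one of its upright black posts until that cup has come round to the robot's side. Leave the square soaps where they lie.

Things in the scene. Friction and masses are not known exactly. Their poses are not given: they have to be found in the camera images.
- round_turquoise: flat round puck of hard turquoise soap, 56 mm across and 28 mm tall (50 to 105 g), lying flat; origin at the centre of its underside, z up. At the start it sits loosely in a cup of the drying rack, on the side away from the robot.
- round_white: flat round puck of hard white soap, 56 mm across and 28 mm tall (50 to 105 g), lying flat; origin at the centre of its underside, z up. At the start it lies on the bench.
- round_orange: flat round puck of hard orange soap, 56 mm across and 28 mm tall (50 to 105 g), lying flat; origin at the centre of its underside, z up. At the start it lies on the bench.
- square_turquoise: square bar of hard turquoise soap, 50 x 50 x 28 mm tall, left lying on the bench; origin at the centre of its underside. Not to be moved (2 cm at most).
- square_orange: square bar of hard orange soap, 50 x 50 x 28 mm tall, left lying on the bench; origin at the centre of its underside. Not to be moved (2 cm at most).
- soap_rest: white round ceramic soap rest, fixed to the bench, 108 mm across; its flat inner floor, 88 mm across, is 10 mm above the bench and its rim 14 mm. Origin at the centre of its underside, on the bench.
- silicone_pad: orange hard silicone pad, fixed, 110 x 110 mm, flat top 8 mm above the bench. Origin at the centre of its underside, on the bench.
- pail_lid: turquoise plastic pail lid lying flat, fixed, 140 mm across with a small tab at its edge; its flat inside face, 132 mm across, is 6 mm above the bench, its rim 10 mm. Origin at the centre of its underside, on the bench.
- rack_base: fixed foot of the drying rack; origin on the bench, on its vertical axis, +x towards the full cup's start. White disc on it: 250 mm across, top 22 mm up, turns either way (0.04 N m), stays put. Two black round posts on it, 16 mm thick, tops 72 mm up, 100 mm from the axis, at +100 and -100 deg seen from above from the full cup's direction. Mast 20 mm thick with hook in the middle, 138 mm high.
- cup (a point): centre of the floor of the rack's cup that holds the turquoise soap, 85 mm from the axis, 22 mm above the bench; turns with the disc (an empty cup lies across from it). Ring wall 66 mm across inside, 74 mm outside, 5 mm high. It is on the robot's side once 30 mm or more past the axis along -x of rack_base.

How it is judged (in metres and radians):
On the way:
1. the rack is turned so that the cup, with the turquoise soap still in it, is on the robot's side of the rack (x of cup in the frame of rack_base below -0.03 m and distance between round_turquoise and cup below 0.012 m), for 0.2 s.
At the end, for the whole second after the job is handed in: Each round soap lies flat (within 0.1 rad), at rest and released, on the place of its own colour, its centre within 15 mm of that place's centre; both square soaps within 20 mm of where they started (horizontal distance between round_turquoise and pail_lid below 0.015 m and z of round_turquoise in the frame of pail_lid between 0.002 and 0.01 m and angle between each of round_turquoise, round_white, round_orange's own z axis and vertical below 0.1 rad and linear speed of each of round_turquoise, round_white, round_orange below 0.01 m/s and horizontal distance between round_white and soap_rest below 0.015 m and z of round_white in the frame of soap_rest between 0.006 and 0.014 m and horizontal distance between round_orange and silicone_pad below 0.015 m and z of round_orange in the frame of silicone_pad between 0.004 and 0.012 m and distance of each of square_turquoise, square_orange from where it was at the start of the episode below 0.02 m); the robot touches nothing.
It fails at once if a square soap is moved by more than 20 mm (distance of any of square_turquoise, square_orange from where it was at the start of the episode above 0.02 m).
It also fails if it takes over 112 s, if anything falls off the work surface, if the arm or the gripper's body presses on something with over 40 N, if the wrist force passes 120 N, or if a joint passes its speed limit or range.

ROBOT

A 6-joint arm with a two-finger parallel gripper is mounted at the origin on the work surface. World frame = base frame: x ahead of the robot, y to its left, z up, the work surface at z = 0. Lengths are in mm, angles in rad, forces in N, time in s.
With the tool pointing down it reaches from about 400 to 825 mm from the base axis. Payload 7 kg.
Tool frame: the origin (TCP) lies between the finger pads; the fingertips stand 14 mm ahead of it and the grasp point (between the pads) lies 5 mm behind it; z points along the fingers, x is the direction in which the jaws open and shut, and the axes are right-handed (so a half turn about z gives the same grasp; the last joint's range is limited). The gripper opens to 88 mm and grips with 3 to 60 N. Pads are 19 mm wide; open, the fingers measure 130 mm over their backs; the gripper's body (78 mm by 193 mm) begins 47 mm behind the grasp point.
Start: joints at [1.516, 0.359, 0.012, 0, -1.224, -0.288], TCP at [226.892, 635.7, 240.561] pointing down, gripper open.
Joint ranges: [-3.07, 3.07], [-1.43, 2.12], [-1.02, 1.25], [-3.03, 1.67], [-3.05, -0], [-3.03, 3.03]. Speed limits (rad/s): [2.39, 2.39, 3.01, 3.14, 3.14, 3.14].

INTERFACE

Orientations are given as a rotation vector (axis times angle).
In Python, from rig import bot gives the robot as it stands.
- The arm moves only by the tool arm_command, never from a script. Its argument "deltas" is one flat list of numbers, 7 for each row, row after row: the finger opening in cm, from 0 to 8.76, then the shift along the world's x, y, z in cm, then the turn, a rotation vector about the world's x, y, z in rad. In form: [grip, dx, dy, dz, rx, ry, rz, grip, dx, dy, dz, rx, ry, rz, ...]. A call has 1 to 10 rows; each row shifts and turns the pose as measured when the row begins; what a row does not reach is not made up. A row lasts 1/10 s, in which the tool goes at most 50 mm and 8.59 degrees, less where a joint would pass 70% of its speed; a pose out of reach is approached as far as the arm can. A call with a gripper value outside its range is refused whole. The fingers move at their own pace and stop on an object; "force" is the grip in N (left out, the last holds). Time passes only in rows, so rows that do not move let the fingers close. It gives the time, the measured TCP pose, the force and the opening at its end, in the units of the state.
- bot.get_state(): the state, without advancing time (a new reading comes with each control period).
- bot.grab_frame(name): name is "side" or "top"; returns a dict with "frame" (480x640x3 uint8, blue, green, red), "range_z" (480x640 float32, mm along the optical axis (not along the pixel's ray), 0 where there is no reading), "fx", "fy", "cx", "cy" (pixels), "cam_to_world" (4x4, takes a point from camera to world coordinates). Camera axes: x right, y down, z forward; pixel columns grow to the right and rows downward; lengths in mm; the calibration is good to about 2 mm. A picture is of the moment at which its call begins.
- bot.hand_in(): hands the job in, once; it reports no verdict.
Trained networks look in the newest picture that a camera, given by its name, has taken for a name from the list of things; names that differ only in an ending like _2 or _b are one class to them, and where a whole thing is asked for, a point or a joint stands for the part that bears it (a point fixed in the world has none). Each returns a list of dicts, best first, with "score" (0 to 1); they miss things now and then, are a little off and sometimes report something else, mostly with a low value. They report only what shows in the picture. A call takes as long as a camera call.
- bot.find_in(camera, label): "extent" ([left, top, width, height] in pixels, round what is visible of it).
- bot.outline_of(camera, label): "pixels" (480x640 bool, what is visible of it) and "extent" ([left, top, width, height] in pixels, round what is visible of it).
The state is a dict: "t": time; "q": joint angles; "joint_vel": joint speeds; "effort": joint torques, N m; "tool_pos": TCP position; "tool_rot": TCP orientation; "force": force on the tool from outside, world axes, zero at the start; "torque": the same for the moment, N m; "gripper_width": opening from 0.0 (shut) to 1.0 (fully open).
Only numpy, scipy, OpenCV 4.12 (cv2) and the standard library are available. Lean on these libraries where they do the work, as an engineer would, in place of code of your own. Each camera call takes 0.05 s, during which the arm holds its last target.

## Working session

There is one attempt and no reset: what is moved stays moved. The work goes in short steps, Python scripts to look and compute and a tool call to move; the robot and the scene stay as the last step left them, time stands still between calls to the robot, and variables do not carry over. Pictures are saved under pics/ and viewed, and the job is handed in when it is done.

Besides the shell and the picture viewer there is one more tool, called after ">>>" in YAML: its name, and indented under it one key for each argument. arm_command: Moves the arm, as the interface text tells. Its arguments: {"type":"object","properties":{"deltas":{"type":"array","items":{"type":"number"}},"force":{"type":"number"}},"required":["deltas"]}

```bash
mkdir -p pics; ls; python3 - <<'E'
from rig import bot
import cv2
s=bot.get_state();print(s)
for n in("top","side"):
    f=bot.grab_frame(n);cv2.imwrite(f"pics/{n}0.png",f["frame"]);print(n,f["fx"],f["cx"],f["cy"],f["cam_to_world"])
E
```

```text
pics
{'t': 0.0, 'q': array([ 1.51607553e+00,  3.59350294e-01,  1.10648624e-02, -3.23782259e-04,
       -1.22405836e+00, -2.88096704e-01]), 'joint_vel': array([ 0.00014472, -0.00129404,  0.0003145 , -0.00020269,  0.00064547,
       -0.00163756]), 'effort': array([ 2.71109166e-03, -5.82714236e+01,  2.93059194e+01,  6.99727759e+00,
        6.92254049e-03, -1.33643566e-04]), 'tool_pos': array([226.77484113, 635.29070867, 239.65367411]), 'tool_rot': array([ 1.80914248e+00, -2.56691992e+00,  1.61013877e-03]), 'force': array([ 0.50078936, -0.10613533, -0.9068121 ]), 'torque': array([-0.02056583,  0.01164227,  0.0072823 ]), 'gripper_width': 0.9965054357360744}
top 504.28539898907934 315.8841147661493 249.2496408007424 [[-2.27788499e-02 -9.98010506e-01  5.87890662e-02  5.35260175e+02]
 [-9.99723650e-01  2.30807467e-02  4.46124954e-03 -7.75400531e+00]
 [-5.80926945e-03 -5.86711977e-02 -9.98260458e-01  1.31040205e+03]
 [ 0.00000000e+00  0.00000000e+00  0.00000000e+00  1.00000000e+00]]
side 460.9086001243367 316.26519031609223 239.4561333161466 [[ 8.57807973e-01 -3.51635893e-01  3.74856880e-01  2.78261396e+02]
 [-5.13730542e-01 -6.08875852e-01  6.04442824e-01 -5.52494908e+02]
 [ 1.56975106e-02 -7.11071302e-01 -7.02944658e-01  6.70726003e+02]
 [ 0.00000000e+00  0.00000000e+00  0.00000000e+00  1.00000000e+00]]
```

View pics/top0.png

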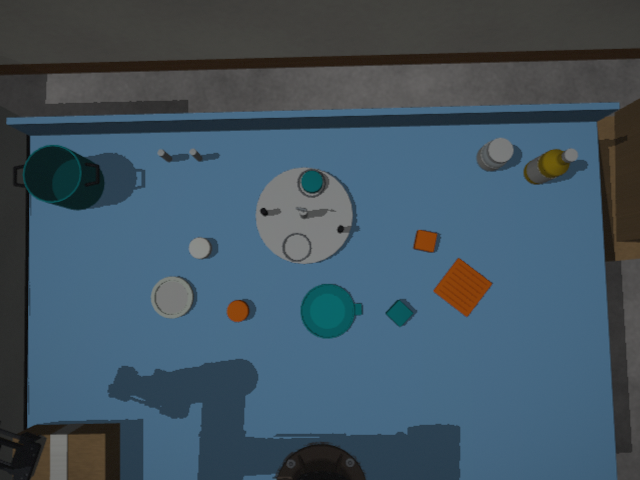

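View pics/side0.png

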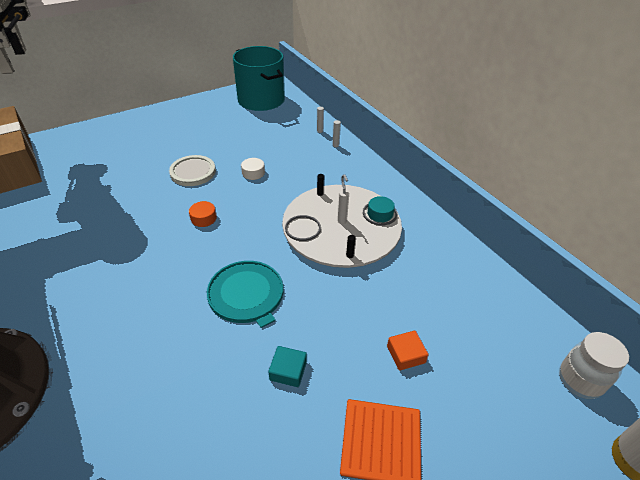

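```bash
cat > h.py <<'E'
from rig import bot
import cv2, numpy as np
def cloud(f,m):
    v,u=np.nonzero(m&(f["range_z"]>0)); z=f["range_z"][v,u]
    p=np.stack([(u-f["cx"])/f["fx"]*z,(v-f["cy"])/f["fy"]*z,z,np.ones_like(z)])
    return (f["cam_to_world"]@p)[:3].T
def measure(names,cam="top"):
    f=bot.grab_frame(cam)
    for n in names:
        for d in bot.outline_of(cam,n)[:2]:
            if d["score"]<.2: continue
            p=cloud(f,d["pixels"])
            if len(p)<20: print(n,'few');continue
            top=np.percentile(p[:,2],90); q=p[np.abs(p[:,2]-np.median(p[:,2]))<6]
            c,r=cv2.minEnclosingCircle(q[:,:2].astype(np.float32))
            print(n,round(d["score"],2),d["extent"],"mean",q.mean(0).round(1),"circ",np.round(c,1),round(r,1),"z90",top.round(1),len(p), "rect",np.round(cv2.minAreaRect(q[:,:2].astype(np.float32))[2],1))
    return f
E
python3 - <<'E'
from h import *
N=["round_turquoise","round_white","round_orange","square_turquoise","square_orange","soap_rest","silicone_pad","pail_lid","rack_base","cup"]
for c in("top","side"): measure(N,c)
E
```

```text
round_turquoise 0.63 [302.3, 169.6, 20.6, 22.6] mean [780.7   5.6  50.3] circ [781.9   5.5] 27.7 z90 53.9 375 rect 40.9
round_turquoise 0.58 [224.4, 302.0, 23.7, 21.0] mean [459.5 201.3  28.1] circ [459.1 201.9] 27.9 z90 31.5 387 rect 58.0
round_white 0.66 [185.8, 238.9, 27.5, 19.0] mean [621.5 295.8  28.1] circ [621.6 296.5] 27.8 z90 31.3 407 rect 63.3
round_white 0.55 [302.9, 280.8, 59.1, 62.3] mean [452.8 -28.4   7.1] circ [452.4 -34.7] 80.0 z90 10.9 2505 rect 48.1
round_orange 0.7 [226.1, 299.6, 22.4, 22.5] mean [459.5 201.6  28.1] circ [459.1 201.9] 27.9 z90 31.5 394 rect 58.1
square_turquoise 0.6 [383.9, 301.5, 29.8, 26.0] mean [ 444.1 -207.8   28.6] circ [ 444.5 -208.3] 32.7 z90 32.0 418 rect 43.9
square_orange 0.7 [415.9, 230.5, 19.5, 21.2] mean [ 626.  -280.1   28.5] circ [ 625.7 -281.1] 33.5 z90 31.7 435 rect 76.8
soap_rest 0.62 [147.2, 274.2, 47.0, 45.5] mean [497.2 372.1  11.8] circ [497.6 372.6] 54.6 z90 15.7 1425 rect 88.7
silicone_pad 0.75 [433.6, 259.9, 57.9, 55.6] mean [ 505.5 -374.5    8.9] circ [ 504.  -374.4] 74.9 z90 12.4 1872 rect 50.4
pail_lid 0.8 [302.1, 282.8
[... 918 characters left out ...]
square_orange 0.96 [386.0, 331.3, 39.3, 36.0] mean [ 622.5 -284.7   27.1] circ [ 623.5 -283.9] 33.1 z90 28.8 1091 rect 75.3
soap_rest 0.79 [168.0, 154.1, 50.7, 31.5] mean [495.4 366.8  11.3] circ [496.6 370.4] 56.1 z90 14.6 1140 rect 29.4
silicone_pad 0.64 [338.7, 397.1, 85.5, 82.9] mean [ 502.  -378.4    7.8] circ [ 503.4 -376.9] 74.9 z90 9.3 5807 rect 50.8
pail_lid 0.98 [206.7, 256.9, 78.3, 66.7] mean [450.1 -34.    6.5] circ [446.  -34.7] 82.5 z90 8.6 3858 rect 47.5
rack_base 0.7 [283.4, 171.5, 118.3, 98.8] mean [683.5  14.7  21.9] circ [698.5  26.1] 125.6 z90 27.1 7362 rect 88.7
cup 0.67 [282.4, 173.1, 119.3, 96.4] mean [683.4  14.8  21.9] circ [698.5  26.1] 125.6 z90 27.0 7484 rect 88.7
```

Both cameras agree to about 2 mm. In the top view the turquoise puck is at pixel (312,182) in the far cup, with posts at (264,212) and (341,229). White is at (200,248), orange at (238,311), and the lid at (328,311) with its tab to the right. I'll refine the lid and post positions next.

```bash
python3 - <<'E'
from h import *
for cam in("top","side"):
    f=bot.grab_frame(cam)
    d=bot.outline_of(cam,"pail_lid")[0]; p=cloud(f,d["pixels"]); p=p[(p[:,2]>-3)&(p[:,2]<16)]
    g=np.zeros((400,400),np.uint8); 
    ij=np.round((p[:,:2]-[350,-130])).astype(int); ok=((ij>=0)&(ij<400)).all(1); ij=ij[ok]; g[ij[:,0],ij[:,1]]=1
    g=cv2.morphologyEx(g,cv2.MORPH_CLOSE,np.ones((7,7)))
    dt=cv2.distanceTransform(g,cv2.DIST_L2,5); i=np.argwhere(dt>dt.max()-1).mean(0); print(cam,"lid",i+[350,-130],dt.max())
    P=cloud(f,np.ones((480,640),bool)); d=np.hypot(P[:,0]-700,P[:,1]-28)
    s=P[(d>80)&(d<115)&(P[:,2]>58)&(P[:,2]<80)]
    for sg in(1,-1):
        a=s[s[:,1]*sg>0]; print("post",a.mean(0).round(1),len(a), np.ptp(a,axis=0).round(0))
    m=P[(d<15)&(P[:,2]>60)]; print("mast",m.mean(0).round(1))
    d=np.hypot(P[:,0]-700,P[:,1]-28);hk=P[(d<60)&(P[:,2]>90)&(P[:,2]<160)]; print("hook",hk.min(0).round(),hk.max(0).round())
E
```

```text
top lid [452.77777778 -26.33333333] 66.531784
post [706.5 127.2  71.2] 36 [15. 14. 16.]
post [658.2 -62.5  71.6] 34 [13. 15. 13.]
mast [697.1  29.  106.8]
hook [691.  19.  92.] [707.  45. 142.]
side lid [450.88888889 -28.88888889] 66.90698
post [705.3 123.4  67.7] 60 [16. 15. 15.]
post [656.3 -67.3  68.1] 77 [16. 16. 16.]
mast [696.6  23.7  92.7]
hook [689.  16.  90.] [707.  40. 137.]
```

>>> arm_command:
  deltas: [8.7, 4, -3.5, -1, 0, 0, 0, 8.7, 4, -3.5, -1, 0, 0, 0, 8.7, 4, -3.5, -1, 0, 0, 0, 8.7, 4, -3.5, -1, 0, 0, 0, 8.7, 4, -3.5, -1, 0, 0, 0, 8.7, 4, -3.5, -1, 0, 0, 0, 8.7, 4, -3.5, -1, 0, 0, 0, 8.7, 4, -3.5, -1, 0, 0, 0, 8.7, 3, -3, -1, 0, 0, 0, 8.7, 0, 0, 0, 0, 0, 0]
  force: 15

```text
t: 2.4
tool_pos: [558.0, 339.5, 154.9]
tool_rot: [-1.816, 2.559, 0.003]
force: [-0.8, 0.2, -0.2]
gripper_width: 0.993
```

>>> arm_command:
  deltas: [8.7, 3, -2.2, -2, 0, 0, 0, 8.7, 3, -2.2, -2, 0, 0, 0, 8.7, 0.4, -0.2, -2.5, 0, 0, 0, 8.7, 0, 0, -2, 0, 0, 0, 8.7, 0, 0, 0, 0, 0, 0, 8.7, 0, 0, 0, 0, 0, 0]

```text
t: 3.0
tool_pos: [626.4, 291.3, 68.7]
tool_rot: [-1.812, 2.558, 0.003]
force: [0.9, -0.6, -0.1]
gripper_width: 0.991
```

>>> arm_command:
  deltas: [8.7, -0.5, 0.4, -1.5, 0, 0, 0, 8.7, 0, 0, -1.5, 0, 0, 0, 8.7, 0, 0, -1.2, 0, 0, 0, 8.7, 0, 0, -0.5, 0, 0, 0, 8.7, 0, 0, 0, 0, 0, 0]

```text
t: 3.5
tool_pos: [622.8, 298.6, 24.9]
tool_rot: [-1.812, 2.549, 0.003]
force: [-0.3, 0.5, 0.1]
gripper_width: 0.995
```

>>> arm_command:
  deltas: [8.7, -0.1, -0.3, -0.3, 0, 0, 0, 6.5, 0, 0, 0, 0, 0, 0, 5, 0, 0, 0, 0, 0, 0, 5, 0, 0, 0, 0, 0, 0, 5, 0, 0, 0, 0, 0, 0, 5, 0, 0, 0, 0, 0, 0, 5, 0, 0, 0, 0, 0, 0]
  force: 20

```text
t: 4.2
tool_pos: [623.0, 295.8, 23.8]
tool_rot: [-1.81, 2.547, 0.003]
force: [-0.8, -0.1, -1.0]
gripper_width: 0.634
```

>>> arm_command:
  deltas: [5, 0, 0, 2, 0, 0, 0, 5, 0, 0, 2, 0, 0, 0, 5, -2.5, 1.5, 0, 0, 0, 0, 5, -2.5, 1.5, 0, 0, 0, 0, 5, -2.5, 1.5, 0, 0, 0, 0, 5, -2.5, 1.5, 0, 0, 0, 0, 5, -2.2, 1.4, 0, 0, 0, 0, 5, 0, 0, 0, 0, 0, 0, 5, 0, 0, 0, 0, 0, 0, 5, 0, 0, 0, 0, 0, 0]

```text
t: 5.2
tool_pos: [497.0, 371.2, 65.0]
tool_rot: [-1.808, 2.548, 0.003]
force: [-0.2, -0.2, -0.1]
gripper_width: 0.636
```

>>> arm_command:
  deltas: [5, 0, 0, -1.2, 0, 0, 0, 5, 0.1, 0, -1.0, 0, 0, 0, 5, 0, 0, -0.5, 0, 0, 0, 5, 0, 0, -0.2, 0, 0, 0, 5, 0, 0, 0, 0, 0, 0]

```text
t: 5.7
tool_pos: [500.1, 369.5, 33.2]
tool_rot: [-1.805, 2.552, 0.003]
force: [-4.2, 0.6, 9.1]
gripper_width: 0.633
```

>>> arm_command:
  deltas: [5, -0.2, 0.1, 0.05, 0, 0, 0, 7.2, 0, 0, 0, 0, 0, 0, 7.2, 0, 0, 0, 0, 0, 0, 7.2, 0, 0, 0, 0, 0, 0, 7.2, 0, 0, 1.5, 0, 0, 0, 7.2, 0, 0, 2, 0, 0, 0, 8.7, 0, 0, 3, 0, 0, 0, 8.7, 0, -2, 0, 0, 0, 0, 8.7, -1, -4, 0, 0, 0, 0, 8.7, -1, -4, 0, 0, 0, 0]

```text
t: 6.7
tool_pos: [479.1, 270.6, 98.7]
tool_rot: [-1.809, 2.549, 0.0]
force: [0.2, -1.6, 0.3]
gripper_width: 0.993
```

```bash
python3 - <<'E'
from h import *
measure(["round_white","soap_rest","round_orange"],"side");f=measure(["round_white","soap_rest"],"top")
cv2.imwrite("pics/top1.png",f["frame"])
E
```

```text
soap_rest 0.71 [168.8, 161.0, 49.8, 24.6] mean [491.5 349.1  11.3] circ [496.2 368.3] 53.6 z90 15.1 568 rect 78.8
round_orange 0.76 [191.4, 200.2, 26.3, 28.5] mean [456.6 195.9  27.3] circ [458.3 200.5] 29.9 z90 29.1 584 rect 27.6
round_orange 0.61 [370.2, 198.0, 23.6, 26.8] mean [778.6   0.8  49. ] circ [780.6   3.8] 28.9 z90 50.5 587 rect 30.1
soap_rest 0.46 [149.1, 274.4, 42.0, 16.2] mean [536.9 355.9  13.5] circ [520.5 371.7] 47.3 z90 19.5 145 rect 0.3
```

>>> arm_command:
  deltas: [8.7, -0.9, -3, -1, 0, 0, 0, 8.7, -0.8, -3, -1, 0, 0, 0, 8.7, 0, -0.5, -1, 0, 0, 0, 8.7, 0, 0, -1, 0, 0, 0, 8.7, 0, 0, 0, 0, 0, 0, 8.7, 0, 0, 0, 0, 0, 0]

```text
t: 7.65
tool_pos: [464.4, 210.8, 56.1]
tool_rot: [-1.814, 2.544, -0.0]
force: [0.4, 0.3, 0.0]
gripper_width: 0.993
```

>>> arm_command:
  deltas: [8.7, -0.5, -1, 0, 0, 0, 0, 8.7, 0, 0, -1.5, 0, 0, 0, 8.7, 0, 0, -1.2, 0, 0, 0, 8.7, 0, 0, -0.3, 0, 0, 0, 8.7, 0, 0, 0, 0, 0, 0]

```text
t: 8.15
tool_pos: [459.9, 202.1, 27.0]
tool_rot: [-1.815, 2.539, 0.0]
force: [-1.2, 1.2, -0.2]
gripper_width: 0.992
```

>>> arm_command:
  deltas: [8.7, 0, -0.1, -0.4, 0, 0, 0, 6.5, 0, 0, 0, 0, 0, 0, 5, 0, 0, 0, 0, 0, 0, 5, 0, 0, 0, 0, 0, 0, 5, 0, 0, 0, 0, 0, 0, 5, 0, 0, 0, 0, 0, 0, 5, 0, 0, 2, 0, 0, 0, 5, 0, 0, 3, 0, 0, 0, 5, 0, 0, 2, 0, 0, 0]

```text
t: 9.05
tool_pos: [458.5, 199.8, 93.5]
tool_rot: [-1.818, 2.543, -0.001]
force: [-0.3, 0.4, -0.7]
gripper_width: 0.633
```

>>> arm_command:
  deltas: [5, 0.4, -4, 0, 0, 0, 0, 5, 0.4, -4.5, 0, 0, 0, 0, 5, 0.4, -4.5, 0, 0, 0, 0, 5, 0.4, -4.5, 0, 0, 0, 0, 5, 0.4, -4.5, 0, 0, 0, 0, 5, 0.4, -4.5, 0, 0, 0, 0, 5, 0.4, -4.5, 0, 0, 0, 0, 5, 0.4, -4.5, 0, 0, 0, 0, 5, 0.4, -4.5, 0, 0, 0, 0, 5, 0.4, -4.5, 0, 0, 0, 0]

```text
t: 10.05
tool_pos: [500.1, -254.3, 99.0]
tool_rot: [-1.826, 2.522, -0.002]
force: [1.2, 0.6, -0.9]
gripper_width: 0.636
```

```bash
python3 - <<'E'
from h import *
measure(["round_white","soap_rest","square_turquoise","square_orange"],"side");f=measure(["round_white","soap_rest","round_orange"],"top")
cv2.imwrite("pics/top2.png",f["frame"]);s=bot.get_state();print(s['tool_pos'],s['tool_rot'],s['q'])
E
```

```text
round_white 0.72 [180.9, 152.1, 22.5, 27.0] mean [495.  364.2  37.1] circ [495.2 369.4] 29.1 z90 39.1 457 rect 76.0
soap_rest 0.62 [170.1, 157.4, 45.6, 30.0] mean [491.7 352.9  11.7] circ [496.9 368.6] 54.5 z90 15.0 668 rect 74.7
soap_rest 0.61 [271.8, 347.4, 34.7, 37.5] mean [ 441.6 -212.1   27.5] circ [ 442.6 -210.8] 33.7 z90 29.0 1198 rect 43.8
square_turquoise 0.66 [267.1, 348.6, 40.3, 38.9] mean [ 441.6 -212.5   27.5] circ [ 442.1 -212. ] 32.5 z90 29.0 1166 rect 43.8
square_orange 0.68 [388.3, 331.7, 40.3, 37.5] mean [ 622.7 -284.6   27.3] circ [ 625.1 -283.2] 33.2 z90 28.8 1153 rect 75.9
round_white 0.63 [158.0, 287.6, 23.8, 22.4] mean [496.5 369.9  37.6] circ [496.8 371.1] 28.1 z90 41.4 412 rect 88.6
soap_rest 0.96 [148.8, 275.4, 45.0, 44.1] mean [497.9 368.9  12.3] circ [497.4 371.7] 54.1 z90 16.5 961 rect 31.8
[ 500.49443492 -251.20359315   99.19334642] [-1.82852177e+00  2.51993307e+00 -2.11745652e-03] [-0.12835546  0.29810559 -0.42621849 -0.02493426 -0.82521549  1.40050965]
```

View pics/top2.png

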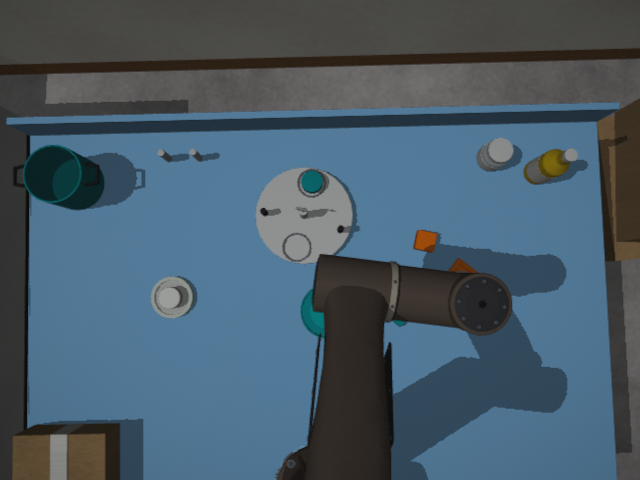

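White sits centred in its rest at pixel (170,298). I'll carry the orange one on to the pad and correct the small tool tilt on the way.

>>> arm_command:
  deltas: [5, 0.1, -3, 0, -0.017, 0.023, 0, 5, 0.1, -3.5, -1, 0, 0, 0, 5, 0.1, -3, -1, 0, 0, 0, 5, 0, -1.5, -1, 0, 0, 0, 5, 0, -0.5, 0, 0, 0, 0, 5, 0, 0, 0, 0, 0, 0, 5, 0, 0, 0, 0, 0, 0]

```text
t: 11.2
tool_pos: [506.8, -362.0, 70.3]
tool_rot: [-1.861, 2.53, -0.005]
force: [-0.4, -0.2, -0.4]
gripper_width: 0.635
```

>>> arm_command:
  deltas: [5, -0.2, -1.3, -1, 0, 0, 0, 5, 0, 0, -1.5, 0, 0, 0, 5, 0, 0, -0.7, 0, 0, 0, 5, 0, 0, -0.2, 0, 0, 0, 5, 0, 0, 0, 0, 0, 0]

```text
t: 11.7
tool_pos: [506.1, -373.8, 36.8]
tool_rot: [-1.866, 2.524, -0.01]
force: [0.0, -0.1, -1.1]
gripper_width: 0.635
```

>>> arm_command:
  deltas: [5, -0.2, -0.1, -0.4, 0, 0, 0, 5, 0, 0, -0.1, 0, 0, 0, 5, 0, 0, 0, 0, 0, 0]

```text
t: 12.0
tool_pos: [504.7, -375.1, 33.2]
tool_rot: [-1.866, 2.523, -0.013]
force: [-0.5, -0.2, -1.0]
gripper_width: 0.629
```

>>> arm_command:
  deltas: [5, 0, 0, -0.15, 0, 0, 0, 5, 0, 0, -0.1, 0, 0, 0, 5, 0, 0, 0, 0, 0, 0]

```text
t: 12.3
tool_pos: [505.2, -375.5, 33.0]
tool_rot: [-1.867, 2.521, -0.016]
force: [-0.7, 0.0, -1.2]
gripper_width: 0.631
```

>>> arm_command:
  deltas: [5, -0.1, 0, -0.25, 0, 0, 0, 5, 0, 0, -0.1, 0, 0, 0, 5, 0, 0, 0, 0, 0, 0]

```text
t: 12.6
tool_pos: [505.5, -376.0, 32.3]
tool_rot: [-1.867, 2.519, -0.021]
force: [-0.1, 0.4, -0.6]
gripper_width: 0.635
```

>>> arm_command:
  deltas: [6.8, 0, 0, 0, 0, 0, 0, 7.2, 0, 0, 0, 0, 0, 0, 7.2, 0, 0, 0, 0, 0, 0, 7.2, 0, 0, 2, 0, 0, 0, 7.2, 0, 0, 3, 0, 0, 0, 7.2, 0, 0, 4, 0, 0, 0.1, 6, 1, 3, 2, 0, 0, 0.14, 5, 1, 3, 0, 0, 0, 0.14, 4, 1.5, 3, 0, 0, 0, 0.14, 4, 1.5, 3, 0, 0, 0, 0.14]

```text
t: 13.6
tool_pos: [554.0, -255.4, 144.1]
tool_rot: [-2.596, 1.758, -0.018]
force: [-0.3, -1.3, 0.5]
gripper_width: 0.525
```

>>> arm_command:
  deltas: [4, 1.5, 3, 0, 0, 0, 0.14, 4, 1.5, 3, 0, 0, 0, 0.14, 4, 1.5, 3, 0, 0, 0, 0.14, 4, 1.5, 3, 0, 0, 0, 0.14, 4, 1.5, 2.5, 0, 0, 0, 0.14, 4, 0, 0, 0, 0, 0, 0.1, 4, 0, 0, 0, 0, 0, 0, 4, 0, 0, 0, 0, 0, 0]

```text
t: 14.4
tool_pos: [633.2, -99.6, 143.1]
tool_rot: [-3.083, 0.547, -0.013]
force: [-0.9, 0.4, -0.5]
gripper_width: 0.458
```

```bash
cat >> h.py <<'E'
def tool():
    from scipy.spatial.transform import Rotation as R
    s=bot.get_state();r=R.from_rotvec(s['tool_rot']).as_matrix()
    tgt=np.array([0,0,-1.]);e=np.cross(r[:,2],tgt)
    print("t",s['t'],"pos",s['tool_pos'].round(1),"yaw",np.degrees(np.arctan2(r[1,0],r[0,0])).round(1),"tiltfix",e.round(3),"q",s['q'].round(2),"F",s['force'].round(1))
E
python3 - <<'E'
from h import *
f=measure(["round_orange","silicone_pad","square_orange","square_turquoise"],"side");tool()
cv2.imwrite("pics/side3.png",f["frame"])
E
```

```text
round_orange 0.76 [365.1, 411.2, 40.9, 49.0] mean [ 501.5 -377.4   35.3] circ [ 503.1 -376.5] 28.2 z90 36.9 1539 rect 55.8
silicone_pad 0.78 [338.5, 395.6, 83.4, 84.4] mean [ 499.9 -380.6    7.7] circ [ 503.7 -376.4] 75.5 z90 9.4 4451 rect 51.1
silicone_pad 0.44 [362.8, 411.6, 38.8, 46.5] mean [ 501.2 -377.5   35.3] circ [ 502.3 -376.5] 27.6 z90 36.9 1435 rect 16.8
square_orange 0.84 [386.8, 330.2, 41.7, 38.4] mean [ 622.8 -284.7   27.1] circ [ 623.9 -283.5] 33.6 z90 28.7 1158 rect 75.8
square_turquoise 0.81 [268.0, 352.1, 40.1, 34.2] mean [ 441.6 -212.4   27.5] circ [ 442.2 -211.5] 33.0 z90 29.0 1244 rect 43.8
t 14.65 pos [ 633.  -100.3  143.5] yaw -20.1 tiltfix [-0.009  0.01   0.   ] q [ 0.14  0.37 -0.2  -0.01 -0.99  2.65] F [-0.3 -0.1 -0.6]
```

View pics/side3.png

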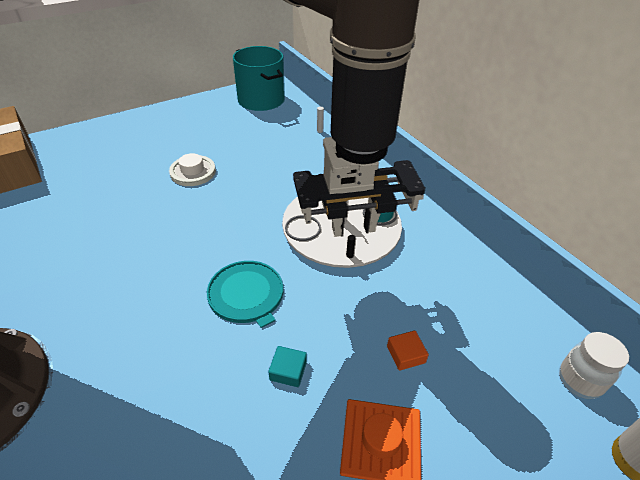

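Orange is centred on the pad at pixel (383,435). The gripper is near the front post at (351,245), so I'll straddle it.

>>> arm_command:
  deltas: [4, 1.2, 1.8, 0, -0.009, 0.01, -0.1, 4, 1.1, 1.6, 0, 0, 0, 0, 4, 0, 0.2, 0, 0, 0, 0, 4, 0, 0, 0, 0, 0, 0]

```text
t: 15.05
tool_pos: [656.5, -64.5, 143.9]
tool_rot: [3.061, -0.706, 0.002]
force: [-0.2, -0.3, -0.9]
gripper_width: 0.455
```

>>> arm_command:
  deltas: [4, 0, 0, -2, 0, 0, 0, 4, 0, 0, -2.5, 0, 0, 0, 4, 0, 0, -2, 0, 0, 0, 4, 0, 0, -1.2, 0, 0, 0, 4, 0, 0, 0, 0, 0, 0, 4, 0, 0, 0, 0, 0, 0]

```text
t: 15.65
tool_pos: [656.1, -66.0, 66.3]
tool_rot: [-3.062, 0.696, -0.006]
force: [1.2, 0.8, -0.3]
gripper_width: 0.457
```

```bash
python3 - <<'E'
from h import *
f=bot.grab_frame("side");tool()
cv2.imwrite("pics/side4.png",cv2.resize(f["frame"][120:320,240:460],None,fx=3,fy=3))
E
```

```text
t 15.7 pos [656.1 -66.   66.4] yaw -25.6 tiltfix [-0.     0.004  0.   ] q [ 0.2   0.48 -0.23  0.   -0.86  2.5 ] F [-1.   0.1 -0.5]
```

View pics/side4.png

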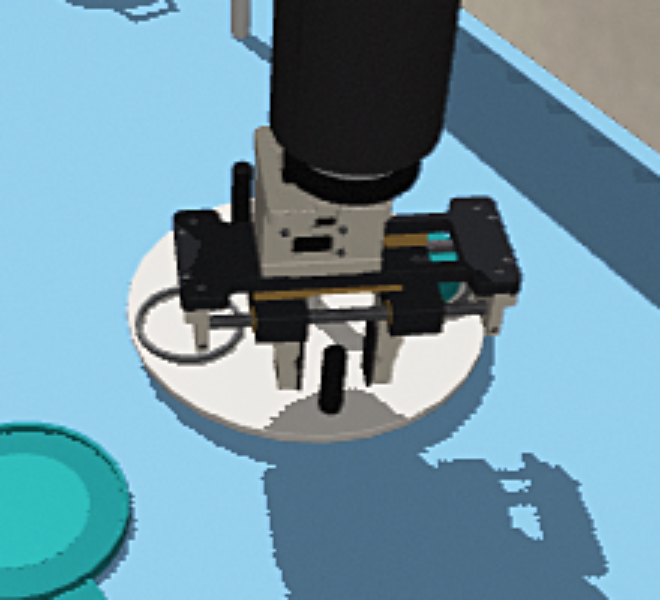

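The post is between the fingers. I'll work out the arc next.

```bash
cat >> h.py <<'E'
def arc(a0,a1,n,pos=None):
    c=np.array([699,27.]);p=np.array(pos if pos is not None else bot.get_state()['tool_pos'][:2])
    for i in range(1,n+1):
        a=np.radians(a0+(a1-a0)*i/n);q=c+100*np.array([np.cos(a),np.sin(a)]);print(np.round((q-p)/10,2),end=' ');p=q
    print("rz",np.radians((a1-a0)/n).round(3))
E
python3 - <<'E'
from h import *
arc(-115.8,-160.8,9)
E
```

```text
[-0.83  0.71] [-0.73  0.48] [-0.68  0.54] [-0.63  0.6 ] [-0.58  0.65] [-0.52  0.7 ] [-0.46  0.74] [-0.39  0.78] [-0.32  0.81] rz -0.087
```

>>> arm_command:
  deltas: [2.8, 0, 0.2, -0.8, 0, 0, 0, 2.6, 0, 0, 0, 0, 0, 0, 2.6, 0, 0, 0, 0, 0, 0]
  force: 10

```text
t: 16.0
tool_pos: [657.5, -63.7, 60.3]
tool_rot: [-3.061, 0.695, -0.012]
force: [0.1, 0.2, 0.2]
gripper_width: 0.306
```

>>> arm_command:
  deltas: [2.6, -0.8, 0.4, 0, 0, 0, -0.087, 2.6, -0.75, 0.5, 0, 0, 0, -0.087, 2.6, -0.7, 0.55, 0, 0, 0, -0.087, 2.6, -0.63, 0.6, 0, 0, 0, -0.087, 2.6, -0.58, 0.65, 0, 0, 0, -0.087, 2.6, -0.52, 0.7, 0, 0, 0, -0.087, 2.6, -0.46, 0.74, 0, 0, 0, -0.087, 2.6, -0.39, 0.78, 0, 0, 0, -0.087, 2.6, -0.32, 0.81, 0, 0, 0, -0.087, 2.6, 0, 0, 0, 0, 0, 0]

```text
t: 17.0
tool_pos: [607.0, -4.6, 64.5]
tool_rot: [-2.537, 1.85, -0.024]
force: [0.7, -0.8, -0.4]
gripper_width: 0.294
```

```bash
python3 - <<'E'
from h import *
f=bot.grab_frame("side");tool();p=bot.get_state()['tool_pos'][:2]-[699,27]
a=np.degrees(np.arctan2(p[1],p[0]));print(a,np.hypot(*p))
arc(a,a-45,9)
cv2.imwrite("pics/side5.png",cv2.resize(f["frame"][120:320,240:460],None,fx=3,fy=3))
E
```

```text
t 17.05 pos [607.2  -5.   64.5] yaw -72.0 tiltfix [0.007 0.013 0.   ] q [ 0.32  0.41 -0.37  0.02 -0.78  1.55] F [-0.5  0.1  0.8]
-160.80725322483755 97.18904635006143
[-0.52  0.74] [-0.18  0.85] [-0.1   0.87] [-0.03  0.87] [0.05 0.87] [0.13 0.86] [0.2  0.85] [0.27 0.83] [0.35 0.8 ] rz -0.087
```

View pics/side5.png

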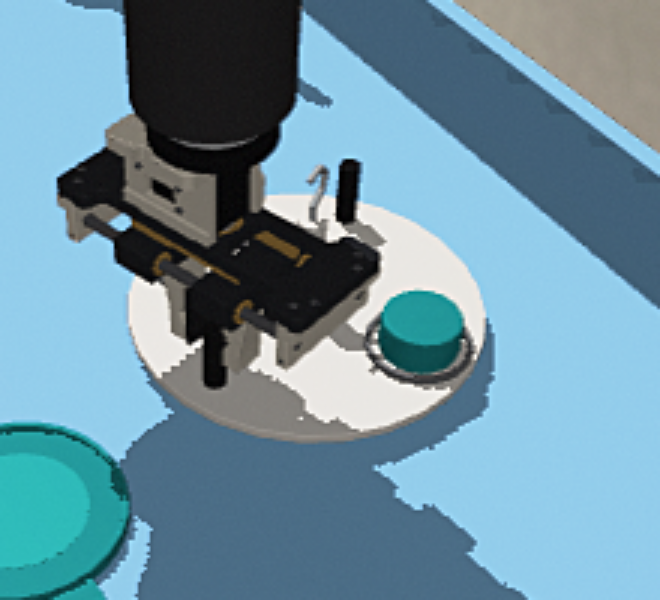

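Turning works, and the puck is still in its cup.

>>> arm_command:
  deltas: [2.6, -0.35, 0.78, -0.4, 0.007, 0.013, -0.087, 2.6, -0.2, 0.85, -0.1, 0, 0, -0.087, 2.6, -0.1, 0.87, -0.05, 0, 0, -0.087, 2.6, -0.03, 0.87, -0.05, 0, 0, -0.087, 2.6, 0.05, 0.87, -0.05, 0, 0, -0.087, 2.6, 0.13, 0.86, -0.05, 0, 0, -0.087, 2.6, 0.2, 0.85, -0.05, 0, 0, -0.087, 2.6, 0.27, 0.83, -0.05, 0, 0, -0.087, 2.6, 0.35, 0.8, -0.05, 0, 0, -0.087, 2.6, 0, 0, 0, 0, 0, 0]

```text
t: 18.05
tool_pos: [613.2, 68.9, 58.0]
tool_rot: [-1.638, 2.681, -0.003]
force: [-0.0, -0.1, 0.1]
gripper_width: 0.297
```

```bash
python3 - <<'E'
from h import *
f=bot.grab_frame("side");tool();p=bot.get_state()['tool_pos'][:2]-[699,27]
a=np.degrees(np.arctan2(p[1],p[0]));print(a,np.hypot(*p))
arc(a,a-45,9)
cv2.imwrite("pics/side6.png",cv2.resize(f["frame"][120:320,240:460],None,fx=3,fy=3))
E
```

```text
t 18.1 pos [612.8  68.5  58. ] yaw -117.0 tiltfix [0.002 0.001 0.   ] q [ 0.43  0.43 -0.34  0.   -0.8   0.67] F [-0.2 -0.3  0.4]
154.28911727762303 95.6610617269976
[0.02 0.96] [0.48 0.73] [0.54 0.69] [0.6  0.64] [0.65 0.58] [0.7  0.52] [0.74 0.46] [0.78 0.39] [0.81 0.32] rz -0.087
```

View pics/side6.png

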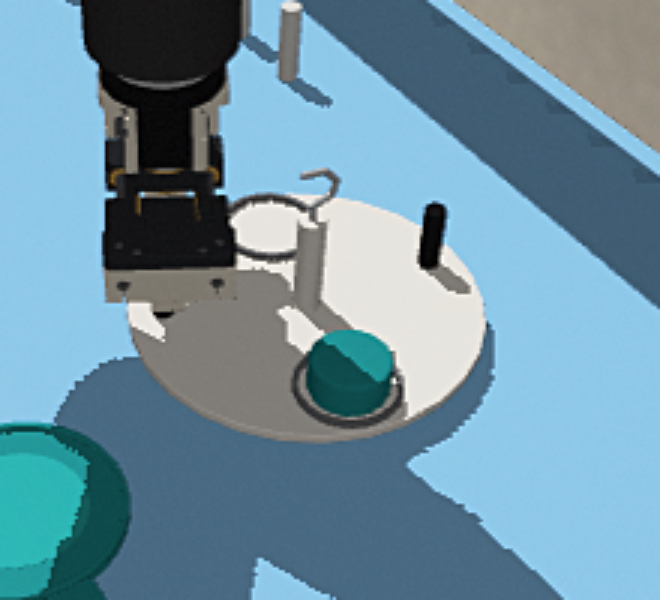

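>>> arm_command:
  deltas: [2.6, 0.15, 0.9, -0.05, 0, 0, -0.087, 2.6, 0.45, 0.75, -0.05, 0, 0, -0.087, 2.6, 0.54, 0.69, -0.05, 0, 0, -0.087, 2.6, 0.6, 0.64, -0.05, 0, 0, -0.087, 2.6, 0.65, 0.58, -0.05, 0, 0, -0.087, 2.6, 0.7, 0.52, -0.05, 0, 0, -0.087, 2.6, 0.74, 0.46, -0.05, 0, 0, -0.087, 2.6, 0.6, 0.32, -0.05, 0, 0, -0.087, 2.6, 0.3, 0.1, 0, 0, 0, -0.04, 2.6, 0, 0, 0, 0, 0, 0]

```text
t: 19.1
tool_pos: [659.5, 112.2, 54.0]
tool_rot: [0.58, -3.083, 0.001]
force: [-0.1, -0.1, -0.4]
gripper_width: 0.296
```

```bash
python3 - <<'E'
from h import *
f=bot.grab_frame("side");tool()
d=bot.outline_of("side","round_turquoise")[0];print(d['score'],d['extent'],cv2.minEnclosingCircle(cloud(f,d["pixels"])[:,:2].astype(np.float32)))
cv2.imwrite("pics/side7.png",cv2.resize(f["frame"][120:320,240:460],None,fx=3,fy=3))
E
```

```text
t 19.15 pos [659.4 112.1  54. ] yaw -158.7 tiltfix [ 0.002 -0.005  0.   ] q [ 0.46  0.51 -0.21 -0.   -0.86 -0.09] F [-0.1  0.2 -0.1]
0.87 [316.0, 229.2, 26.8, 30.9] ((628.930908203125, -25.49529266357422), 30.91474151611328)
```

View pics/side7.png

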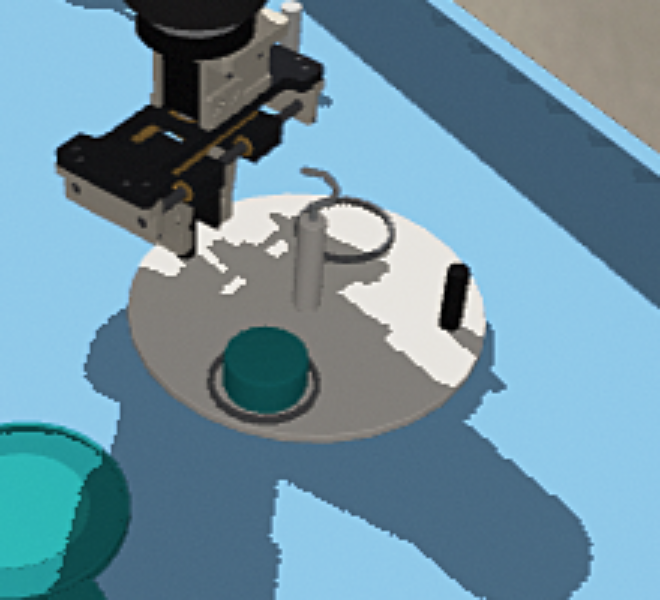

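>>> arm_command:
  deltas: [3.2, 0, 0, 0, 0, 0, 0, 3.2, 0, 0, 0.5, 0, 0, 0, 3.2, 0, 0, 2.5, 0, 0, 0, 3.2, 0, 0, 3.5, 0, 0, 0, 4, 0, 0, 3, 0, 0, 0, 8.7, 0, 0, 1.5, 0, 0, -0.1, 8.7, -2, 0, 0, 0, 0, -0.13, 8.7, -2, 0, 0, 0, 0, -0.14, 8.7, -2, 0, 0, 0, 0, -0.14, 8.7, 0, -1, 0, 0, 0, -0.14]

```text
t: 20.2
tool_pos: [595.8, 100.8, 172.4]
tool_rot: [-0.449, -3.107, -0.006]
force: [0.7, -0.5, 0.2]
gripper_width: 0.849
```

>>> arm_command:
  deltas: [8.7, 0, -2, 0, 0, 0, -0.14, 8.7, 0, -2, 0, 0, 0, -0.14, 8.7, 0, -1, 0, 0, 0, -0.14, 8.7, 0, 0, 0, 0, 0, -0.14, 8.7, 0, 0, 0, 0, 0, -0.1, 8.7, 0, 0, 0, 0, 0, 0]

```text
t: 20.8
tool_pos: [594.2, 47.9, 177.0]
tool_rot: [1.465, 2.776, 0.012]
force: [-0.0, 0.5, 0.8]
gripper_width: 0.993
```

```bash
python3 - <<'E'
from h import *
tool()
for c in("side","top"):
  f=measure(["round_turquoise"],c)
  cv2.imwrite(f"pics/{c}8.png",f["frame"])
E
```

```text
t 20.8 pos [594.2  47.9 177. ] yaw 124.4 tiltfix [-0.005  0.006  0.   ] q [ 0.41  0.27 -0.26 -0.   -1.03 -1.38] F [-0.   0.5  0.8]
round_turquoise 0.87 [313.1, 227.5, 29.4, 31.1] mean [630.2 -29.7  49.1] circ [632.  -27.7] 28.3 z90 50.7 711 rect 59.6
```

View pics/side8.png

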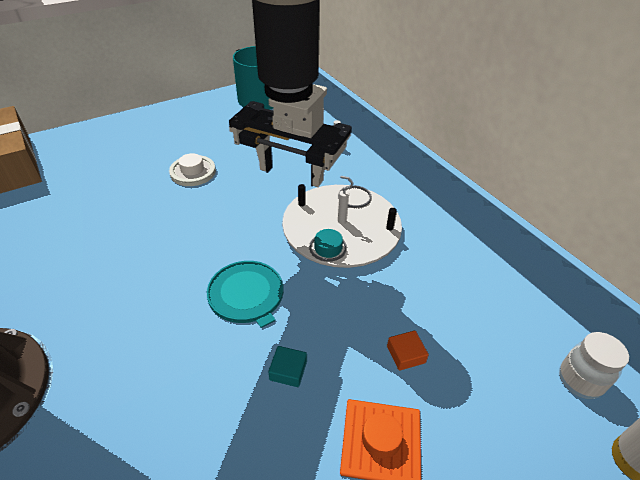

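The puck shows at pixel (328,242), in its cup on the robot's side. It measures about (632,-27), which is 86 mm from the axis and so plausible. I'll move above it.

>>> arm_command:
  deltas: [8.7, 1.3, -2.5, 0, 0, 0, 0.06, 8.7, 1.3, -2.5, -1, 0, 0, 0, 8.7, 1.2, -2.3, -1, 0, 0, 0, 8.7, 0, 0, -1, 0, 0, 0, 8.7, 0, 0, 0, 0, 0, 0, 8.7, 0, 0, 0, 0, 0, 0]

```text
t: 21.6
tool_pos: [633.6, -25.4, 146.2]
tool_rot: [1.351, 2.832, 0.013]
force: [-0.5, -0.5, 0.5]
gripper_width: 0.994
```

>>> arm_command:
  deltas: [8.7, -0.1, -0.1, -2, 0, 0, 0, 8.7, 0, 0, -2.5, 0, 0, 0, 8.7, 0, 0, -2, 0, 0, 0, 8.7, 0, 0, 0, 0, 0, 0, 8.7, 0, 0, 0, 0, 0, 0]

```text
t: 22.1
tool_pos: [633.8, -22.3, 84.0]
tool_rot: [1.338, 2.833, 0.018]
force: [0.9, 0.1, 1.0]
gripper_width: 0.991
```

```bash
python3 - <<'E'
from h import *
tool()
f=measure(["round_turquoise"],"side")
cv2.imwrite(f"pics/side9.png",cv2.resize(f["frame"][120:320,240:460],None,fx=3,fy=3))
E
```

```text
t 22.1 pos [633.8 -22.3  84. ] yaw 129.5 tiltfix [-0.007  0.012  0.   ] q [ 0.27  0.42 -0.28 -0.   -0.86 -1.15] F [0.9 0.1 1. ]
round_turquoise 0.86 [319.5, 228.4, 21.6, 31.0] mean [630.2 -29.8  49.1] circ [632.1 -27.2] 28.0 z90 50.8 671 rect 59.3
```

View pics/side9.png

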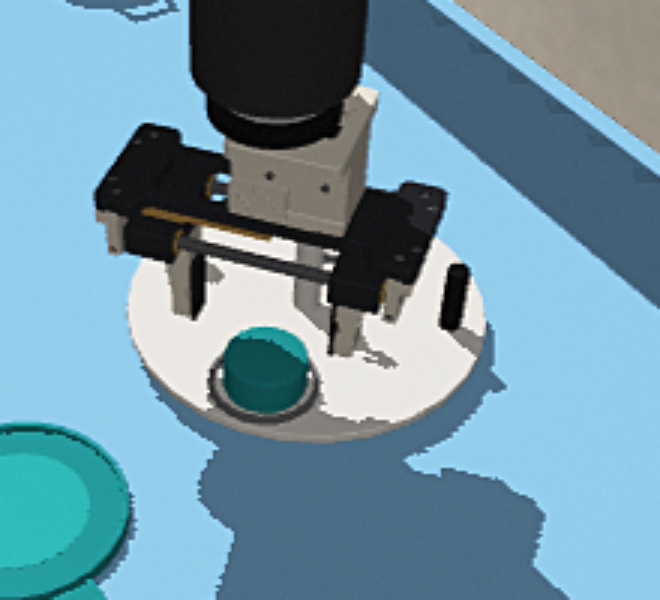

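>>> arm_command:
  deltas: [8.7, -0.1, -0.4, -1, -0.007, 0.012, 0, 8.7, 0, 0, -1.3, 0, 0, 0, 8.7, 0, 0, -0.7, 0, 0, 0, 8.7, 0, 0, 0, 0, 0, 0]

```text
t: 22.6
tool_pos: [634.1, -26.3, 54.5]
tool_rot: [1.34, 2.838, 0.003]
force: [-0.2, 0.8, -0.4]
gripper_width: 0.994
```

>>> arm_command:
  deltas: [8.7, -0.15, 0, -0.7, 0, 0, 0, 8.7, 0, 0, -0.2, 0, 0, 0, 8.7, 0, 0, 0, 0, 0, 0]

```text
t: 22.9
tool_pos: [632.3, -26.5, 44.2]
tool_rot: [1.34, 2.838, 0.002]
force: [0.2, 1.2, 0.2]
gripper_width: 0.993
```

>>> arm_command:
  deltas: [6.5, 0, 0, 0.05, 0, 0, 0, 5, 0, 0, 0, 0, 0, 0, 5, 0, 0, 0, 0, 0, 0, 5, 0, 0, 0, 0, 0, 0, 5, 0, 0, 0, 0, 0, 0, 5, 0, 0, 0, 0, 0, 0]
  force: 20

```text
t: 23.5
tool_pos: [632.8, -26.4, 45.7]
tool_rot: [1.34, 2.837, 0.004]
force: [0.1, 0.4, -1.0]
gripper_width: 0.631
```

>>> arm_command:
  deltas: [5, 0, 0, 1, 0, 0, 0, 5, 0, 0, 2, 0, 0, 0, 5, 0, 0, 2, 0, 0, 0, 5, -2, 0, 1, 0, 0, 0, 5, -3, 0, 0, 0, 0, 0, 5, -3.5, 0, 0, 0, 0, 0, 5, -3.5, 0, 0, 0, 0, 0, 5, -3, 0, 0, 0, 0, 0, 5, -2, 0, 0, 0, 0, 0, 5, 0, 0, 0, 0, 0, 0]

```text
t: 24.5
tool_pos: [457.7, -27.1, 113.3]
tool_rot: [1.338, 2.834, 0.008]
force: [1.1, -0.4, 0.0]
gripper_width: 0.634
```

```bash
python3 - <<'E'
from h import *
tool()
f=measure(["round_turquoise","pail_lid"],"side")
cv2.imwrite(f"pics/side10.png",f["frame"])
E
```

```text
t 24.5 pos [457.7 -27.1 113.3] yaw 129.4 tiltfix [-0.001  0.009  0.   ] q [ 0.37  0.13 -0.63  0.   -0.8  -1.26] F [ 1.1 -0.4  0. ]
round_turquoise 0.88 [228.1, 238.6, 25.2, 30.1] mean [450.5 -32.  117.1] circ [456.8 -28. ] 27.8 z90 118.5 708 rect 6.9
pail_lid 0.96 [205.5, 259.8, 78.6, 63.2] mean [449.3 -35.8   6.4] circ [451.1 -32.6] 83.2 z90 8.8 3856 rect 48.1
```

View pics/side10.png

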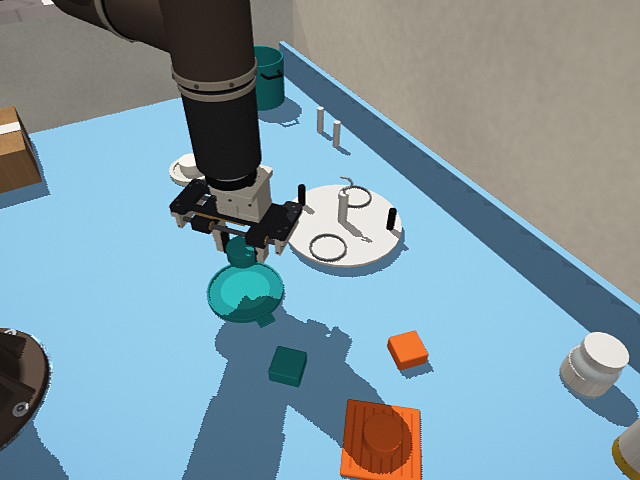

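>>> arm_command:
  deltas: [5, -0.5, 0, -2, 0, 0, 0, 5, 0, 0, -2, 0, 0, 0, 5, 0, 0, -1.7, 0, 0, 0, 5, 0, 0, -0.7, 0, 0, 0, 5, 0, 0, 0, 0, 0, 0, 5, 0, 0, 0, 0, 0, 0]

```text
t: 25.25
tool_pos: [462.8, -25.5, 49.0]
tool_rot: [1.335, 2.829, 0.012]
force: [0.3, -0.2, 0.2]
gripper_width: 0.633
```

>>> arm_command:
  deltas: [5, -1.1, -0.1, 0, 0, 0, 0, 5, -0.2, 0, -0.7, 0, 0, 0, 5, -0.1, 0, -0.5, 0, 0, 0, 5, 0, 0, 0, 0, 0, 0, 5, 0, 0, 0, 0, 0, 0]

```text
t: 25.75
tool_pos: [448.8, -26.2, 38.0]
tool_rot: [1.333, 2.826, 0.016]
force: [-0.6, -1.3, -0.5]
gripper_width: 0.631
```

>>> arm_command:
  deltas: [5, 0.15, -0.1, -0.4, -0.003, 0.015, 0, 5, 0, 0, -0.25, 0, 0, 0, 5, 0, 0, 0, 0, 0, 0]

```text
t: 26.05
tool_pos: [451.1, -27.0, 31.3]
tool_rot: [1.338, 2.838, 0.002]
force: [-0.1, 0.1, -0.8]
gripper_width: 0.633
```

>>> arm_command:
  deltas: [5, 0, 0, -0.2, 0, 0, 0, 5, 0, 0, 0, 0, 0, 0, 6.6, 0, 0, 0, 0, 0, 0, 7.2, 0, 0, 0, 0, 0, 0, 7.2, 0, 0, 0, 0, 0, 0, 7.2, 0, 0, 1.5, 0, 0, 0, 7.2, 0, 0, 2.5, 0, 0, 0, 7.2, 0, 0, 3, 0, 0, 0, 8.7, 0, 0, 4, 0, 0, 0, 8.7, 0, 0, 4, 0, 0, 0]

```text
t: 27.05
tool_pos: [446.6, -28.6, 178.6]
tool_rot: [-1.339, -2.836, 0.012]
force: [2.6, -0.0, -1.7]
gripper_width: 0.941
```

>>> arm_command:
  deltas: [8.7, 3, 4, 2, 0, 0, 0, 8.7, 3, 4, 1, 0, 0, 0, 8.7, 2, 4, 0, 0, 0, 0, 8.7, 1, 4, 0, 0, 0, 0, 8.7, 0, 4, 0, 0, 0, 0, 8.7, 0, 0, 0, 0, 0, 0, 8.7, 0, 0, 0, 0, 0, 0]

```text
t: 27.75
tool_pos: [539.1, 177.0, 215.9]
tool_rot: [1.343, 2.836, 0.005]
force: [-0.1, -0.6, -0.4]
gripper_width: 0.994
```

```bash
python3 - <<'E'
from h import *
tool()
for c in("side","top"):
  print(c);f=measure(["round_turquoise","pail_lid","round_white","soap_rest","round_orange","silicone_pad","square_turquoise","square_orange"],c)
  cv2.imwrite(f"pics/{c}11.png",f["frame"])
E
```

```text
t 27.75 pos [539.1 177.  215.9] yaw 129.3 tiltfix [-0.001  0.005  0.   ] q [ 0.66  0.2  -0.27  0.   -1.1  -1.55] F [-0.1 -0.6 -0.4]
side
round_turquoise 0.93 [230.2, 269.3, 28.9, 32.4] mean [449.7 -30.8  33.4] circ [451.1 -28. ] 28.2 z90 35.0 822 rect 76.1
pail_lid 0.63 [229.8, 268.5, 28.0, 35.1] mean [450.  -30.4  33.4] circ [451.3 -28. ] 28.4 z90 35.0 810 rect 62.0
pail_lid 0.59 [206.2, 260.0, 78.7, 63.8] mean [448.8 -38.2   6.5] circ [451.6 -36.9] 79.8 z90 9.0 3044 rect 47.7
round_white 0.7 [179.0, 153.7, 25.3, 24.2] mean [494.7 364.5  37.3] circ [494.9 369. ] 28.4 z90 39.1 451 rect 21.6
round_white 0.21 [229.8, 270.4, 30.1, 30.3] mean [449.8 -30.9  33.5] circ [451.1 -28. ] 28.2 z90 35.0 800 rect 62.2
soap_rest 0.94 [170.5, 157.7, 49.8, 27.1] mean [491.7 353.5  11.6] circ [496.5 369. ] 54.7 z90 14.7 689 rect 71.7
round_orange 0.96 [363.5, 413.6, 39.4, 46.7] mean [ 501.6 -377.6   35.4] circ [ 503.1 -375.6] 28.1 z90 36.9 1465 rect 55.9
silicone_pad 0.77 [341.8, 396.6, 80.6, 83.4] mean [ 499.8 -380.5    7.7] circ [ 503.9 -376.8] 75.2 z90 9.2 4342 rect 51.2
square_turquoise 0.82 [271.
[... 502 characters left out ...]
.2] mean [ 505.1 -373.1   36.7] circ [ 504.1 -374.2] 28.2 z90 40.0 435 rect 89.2
silicone_pad 0.76 [433.1, 262.6, 57.5, 56.9] mean [ 504.9 -374.     9.1] circ [ 506.3 -375.9] 73.1 z90 12.4 1368 rect 48.9
silicone_pad 0.23 [386.4, 300.1, 27.2, 25.0] mean [ 444.6 -207.8   28.7] circ [ 445.5 -207.8] 31.8 z90 31.9 397 rect 43.8
square_turquoise 0.62 [386.5, 299.0, 30.4, 28.6] mean [ 444.2 -207.3   28.7] circ [ 443.4 -207.3] 31.6 z90 31.9 404 rect 43.8
square_turquoise 0.33 [434.7, 261.5, 56.4, 53.3] mean [ 505.5 -373.9    9. ] circ [ 506.3 -375.9] 73.1 z90 12.4 1396 rect 50.5
square_orange 0.6 [414.7, 229.8, 20.5, 25.6] mean [ 625.6 -279.8   28.8] circ [ 625.3 -280.5] 33.2 z90 31.6 448 rect 76.4
```

View pics/side11.png

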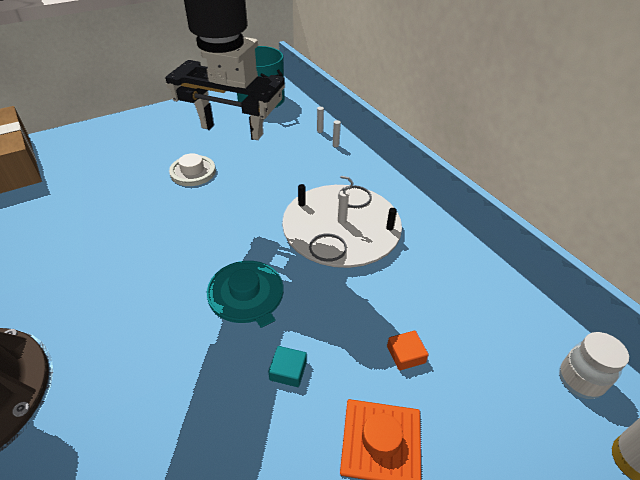

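View pics/top11.png

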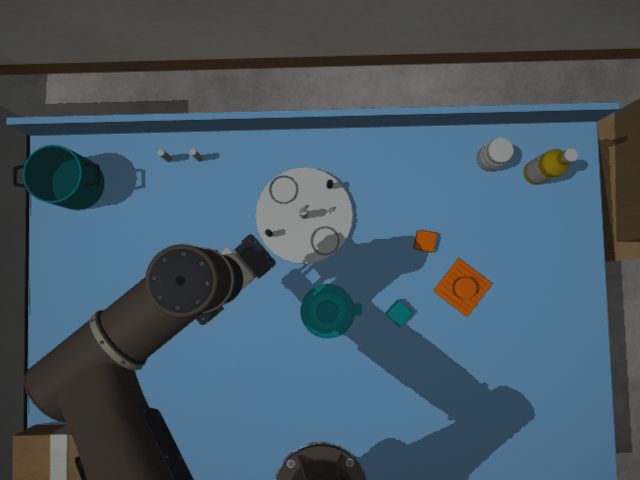

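All three pucks are within about 3 mm of their centres and flat, and the squares haven't moved. In the side view turquoise is at (243,287), white at (191,166) and orange at (383,435). I'm handing in.

```bash
python3 -c "
from rig import bot
print(bot.hand_in())"
```

```text
the job is handed in; nothing more can be done
None
```

All three round soaps are flat on the places of their own colours, and I handed the job in at about 29 s of the 112 s allowed. The hand-in reports no verdict, so these are my own last camera checks:

- **Order of work:** I placed the white and orange soaps first. Then I caged the near black post between the fingers and turned the rack about 128° until the full cup was on the robot's side. Last, I lifted the turquoise soap onto the pail lid.
- **Rack turn:** I did not measure the cup and soap against the limits directly. By the soap's position, the cup ended about 52 mm past the axis on the robot's side (30 mm was needed). The pictures showed the soap still inside the ring, which lets it shift at most 5 mm (the limit is 12 mm).
- **Centring:** All three soaps are within about 3 mm of their centres, and their top heights match lying flat (38, 36 and 34 mm expected). In the final look the white soap and its rest were measured by the side camera only, because the arm hid them from the top one. An earlier top view had agreed.
- **Square soaps:** Both are within about 1 mm of where they started.
- **Disagreements:** The two cameras differ by about 2–4 mm throughout, mostly in y. The networks gave a few double labels, such as the turquoise soap also reported as the lid. I told these apart by size and height.
- **Gripper:** It was clear of everything at hand-in.

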